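# Nest the rinsed bean dishes on the swivel stand

## Task

Nest the blue bean-shaped dish in the white one on the swivel stand, then the yellow one in the blue, each turned so that its outline matches the dish below and it drops fully home and level. The white dish may have swivelled some way to either side on its stand, so feel for the fit with a light touch and neither force nor drop the dishes. Let go of them and leave everything else on the bench where it is.

Things in the scene. Friction and masses are not known exactly. Their poses are not given: they have to be found in the camera images.
- blue_c (a point): Blue bean-shaped open dish, about 150 g, 137 mm long (x), 38 mm high, 58 to 60 mm over the waist (y), where it can be gripped from above. Point: middle of length and waist, 19 mm above its underside. z up, +y to the long bulging side; the round ends (centres x +-40, y -12 mm) bend to -y. Upper 20 mm: upright rim band, 3 mm wall; lower 18 mm: foot tapering inward.
- yellow_c (a point): Yellow dish: same form, weight, point and axes as the blue one. On all three dishes the foot lies 4.5 mm inside the rim band at its top and 12 mm inside at the underside.
- blue_rim (a point): Blue dish, middle of its mouth at rim height, 19 mm above blue_c. A nested dish rests with its band on the rim below, 20 mm higher than that dish; fingertips reaching more than 18 mm below its rim would strike the rim below. The foot enters when outlines agree within about 6 mm, then its slopes guide it; else it stands up to 18 mm too high.
- stand_c (a point): Centre of the white dish (the nest; same form) on the swivel stand: on its upright swivel axis, 19 mm above its underside, 19 mm below its rim. Axes are those of the round stand, NOT of the white dish, whose axes are turned from them about z by an unreported angle, anywhere from -0.75 to +0.75 rad (stops at 0.77). Find that by sight or touch.
- stand: Heavy round steel stand, fixed, 144 mm across, 20 mm high; origin under its middle, on the bench, 41 mm below stand_c. The white dish on it swivels with about 0.05 N m of friction: a dish within about 8 degrees of matching, pressed down with 6 to 9 N, mostly swings it into line; farther off it rests on the rim: lift, turn and try again, finer near where it sank a little.
- jar_ochre: Bystander, to be left alone: terracotta-coloured pigment jar with orange cap, 44 mm across, 65 mm high. Origin under its middle.
- jar_indigo: Bystander, to be left alone: blue pigment jar with black cap, 40 mm across, 60 mm high. Origin under its middle.
- brush: Bystander, to be left alone: brush lying flat. Origin under its middle.
- folder: Bystander, to be left alone: flat pale folding bone, 150 x 22 x 6 mm. Origin under its middle.
- mug: Bystander, to be left alone: white mug, 76 mm across, 90 mm high. Origin under its middle.
- mould: Bystander, to be left alone: wooden paper mould, 210 x 150 x 22 mm frame with a grey screen. Origin under its middle.
- brayer: Bystander, to be left alone: inking roller with black roll and wooden handle, 36 mm high. Origin under its middle.
Things that resemble listed ones, but are neither listed nor needed, are in the scene too. What is shaped like the part that bears blue_c but green or pink is not meant.

How it is judged (in metres and radians):
On the way, in this order (a step that is already met when the one before it is completed fails the run):
1. the blue dish is fully home and level in the white dish (z of blue_c in the frame of stand_c between 0.017 and 0.0225 m and horizontal distance between blue_c and stand_c below 0.005 m and angle between blue_c's own z axis and vertical below 0.05 rad), for 0.2 s.
2. the yellow dish is fully home and level in the blue dish (all of step 1 and z of yellow_c in the frame of stand_c between 0.037 and 0.0425 m and horizontal distance between yellow_c and stand_c below 0.005 m and angle between yellow_c's own z axis and vertical below 0.05 rad), for 0.2 s.
At the end, for the whole second after the job is handed in: The blue dish sits 20 mm and the yellow dish 40 mm above the white one (+2.5/-3 mm), both within 5 mm of the swivel axis, tilted less than 0.05 rad, in line with one another within 0.10 rad, at rest and let go (all of step 2 and angle between the x axis of blue_c and the x axis of yellow_c, either way round below 0.1 rad and linear speed of each of blue, yellow below 0.02 m/s); the robot touches nothing.
It fails at once if a dish is dropped: out of the fingers and falling at more than 0.4 m/s (a fall of about 8 mm) ((linear speed of blue above 0.4 m/s and contact force between the fingers and blue below 0.3 N) or (linear speed of yellow above 0.4 m/s and contact force between the fingers and yellow below 0.3 N)).
It fails at once if a dish is forced onto the stand or another dish (more than 80 N between them) (contact force between any of blue, yellow and stand above 80 N or contact force between yellow and blue above 80 N).
It fails at once if a bystander is moved more than 30 mm (distance of any of jar_ochre, jar_indigo, brush, folder, mug, mould, brayer from where it was at the start of the episode above 0.03 m).
It also fails if it takes over 67 s, if anything falls off the work surface, if the arm or the gripper's body presses on something with over 40 N, if the wrist force passes 120 N, or if a joint passes its speed limit or range.

## Robot

A 6-joint arm with a two-finger parallel gripper is mounted at the origin on the work surface. World frame = base frame: x ahead of the robot, y to its left, z up, the work surface at z = 0. Lengths are in m, angles in degrees, forces in N, time in s.
With the tool pointing down it reaches from about 0.25 to 0.725 m from the base axis. Payload 9.7 kg.
Tool frame: the origin (TCP) lies on the centre line of the jaws, within the pads' length; the fingertips stand bot.nose_length ahead of it and the grasp point (between the pads) lies 11 mm behind it (bot.nose_length is the distance from the TCP to the fingertips, in m); z points along the fingers, y is the line along which they close (so a half turn about z gives the same grasp; the last joint's range is limited). The gripper opens to 85 mm and grips with 20 to 120 N. Pads are 22 mm wide; open, the fingers measure 114 mm over their backs; the gripper's body (76 mm by 85 mm) begins 54 mm behind the grasp point. The pads swing forward as they close: fully open they stand 13 mm farther back than shut.
Start: joints at [67.38, 4.979, 10.078, 95.1, 0, 90], TCP at [0.212, 0.508, 0.239] pointing down, gripper open.
Joint ranges: [-179.16, 179.16], [-48.56, 103.87], [-65.8, 70.77], [-126.05, 130.52], [-82.76, 87.17], [-180, 180]. Speed limits (degrees/s): [127.2, 127.2, 147.25, 180, 180, 180].

## Interface

Orientations are given as [roll, pitch, yaw] about the fixed x, y, z axes, in that order (R = Rz(yaw) Ry(pitch) Rx(roll)).
In Python, from workcell import bot gives the robot as it stands. The module is installed in compiled form; this text tells all that it offers.
- The arm moves only by the shell command python3 -m inch 'ROWS' [OPENING] [FORCE]. ROWS is JSON, a list of rows, each a list of 4 numbers: the shift along the world's x, y, z in cm, then the turn about the world's z in degrees. A call has exactly 8 rows; each row is the pose to reach, as a shift and turn from the pose commanded when the call began; what a row does not reach only later rows make up. A row lasts 1/8 s, in which the tool goes at most 62.5 mm and 10.7 degrees, less where a joint would pass 70% of its speed; a pose out of reach is approached as far as the arm can. A call with a gripper value outside its range is refused whole. OPENING is the finger opening in cm, from 0 to 8.54, set as the call begins (- or left out, the last holds). The fingers move at their own pace and stop on an object; FORCE is the grip in N (left out, the last holds). Time passes only in rows, so rows that repeat a pose let the fingers close, or fill a call up. It gives the time, the measured TCP pose, the force, the opening and the grip force at its end, in the units of the state.
- bot.get_obs(): the state, without advancing time (a new reading comes with each control period).
- bot.camera(name): name is "scene" or "side" or "wrist"; returns a dict with "img" (400x640x3 uint8, red, green, blue), "fovy" (degrees; the focal length in pixels is half the picture's height over the tangent of half this angle, whatever the lens; pixels are square), "cx", "cy" (the principal point, pixels), "R" (3x3) and "t" (3): a world point X has camera coordinates R X + t; the wrist camera has in their place "mount" (4x4, takes a point from camera to tool coordinates, whose origin is the TCP and whose axes are the flange's). Camera axes: x right, y down, z forward; pixel columns grow to the right and rows downward; lengths in m; the calibration is good to about 2 mm. A picture is of the moment at which its call begins: read the wrist's pose just before it. There is no depth.
- bot.job_done(): hands the job in; it is judged then, once.
Trained networks look in a picture, given as the dict that the camera call returned (one of the last four; its "shot" number tells which), for a name from the list of things; names that differ only in an ending like _2 or _b are one class to them, and where a whole thing is asked for, a point or a joint stands for the part that bears it (a point fixed in the world has none). Each returns a list of dicts, best first, with "score" (0 to 1); they miss things now and then, are a little off and sometimes report something else, mostly with a low value. They report only what shows in the picture. A call takes as long as a camera call. They do not tell look-alikes from the thing itself.
- bot.find_in(thing, picture): "point" ([column, row] in pixels, amid what is visible of it).
- bot.landmark_of(thing, picture): "point" ([column, row] in pixels: a listed point, or the origin of a listed thing).
The state is a dict: "time": time; "q": joint angles; "qd": joint speeds; "joint_efforts": joint torques, N m; "ee_pos": TCP position; "tcp_rot": TCP orientation; "wrist_force": force on the tool from outside, world axes, zero at the start; "torque": the same for the moment, N m; "opening": finger opening in m; "grasp_force": force on a finger pad.
Only numpy, scipy, OpenCV 4.12 (cv2) and the standard library are available. Lean on these libraries where they do the work, as an engineer would, in place of code of your own. Each camera call takes 0.05 s, during which the arm holds its last target. There are 200 camera calls.

## Working session

There is one attempt and no reset: what is moved stays moved. The work goes in short steps, Python scripts to look and compute and a shell command to move; the robot and the scene stay as the last step left them, time stands still between calls to the robot, and variables do not carry over. Pictures are saved under pics/ and viewed, at most 10 in all, crops included, and the job is handed in when it is done.

```bash
mkdir -p pics
cat > h.py <<'E'
import numpy as np, cv2
from workcell import bot
from scipy.spatial.transform import Rotation as Ro
def shot(n):
    o=bot.get_obs(); c=bot.camera(n); c['o']=o
    c['f']=200/np.tan(np.radians(c['fovy'])/2); return c
def ext(c):
    if 'mount' in c:
        T=np.eye(4);r=np.array(c['o']['tcp_rot'])
        T[:3,:3]=Ro.from_euler('xyz',r,degrees=True).as_matrix() if r.size==3 else r
        T[:3,3]=c['o']['ee_pos']; W=T@np.array(c['mount']); R=W[:3,:3].T; return R,-R@W[:3,3]
    return np.array(c['R']),np.array(c['t'])
def ray(c,p,z):
    R,t=ext(c); C=-R.T@t
    d=R.T@np.array([(p[0]-c['cx'])/c['f'],(p[1]-c['cy'])/c['f'],1]); return C+d*(z-C[2])/d[2]
def proj(c,X):
    R,t=ext(c); v=(R@np.atleast_2d(X).T).T+t; return v[:,:2]/v[:,2:]*c['f']+[c['cx'],c['cy']]
def save(c,n): cv2.imwrite('pics/'+n,cv2.cvtColor(c['img'],cv2.COLOR_RGB2BGR))
E
python3 - <<'E'
from h import *
print({k:v for k,v in bot.get_obs().items()}, bot.nose_length)
for n in ['scene','side']:
    c=shot(n); save(c,n+'.png')
    print(n,c['fovy'],-ext(c)[0].T@ext(c)[1])
    for th,z in [('blue_c',.019),('yellow_c',.019),('stand_c',.041)]:
        for d in bot.landmark_of(th,c)[:4]: print(th,d['score'],d['point'],ray(c,d['point'],z).round(3))
E
```

```text
{'time': 0.0, 'q': array([6.73801241e+01, 5.01095355e+00, 1.00341868e+01, 9.50956713e+01,
       2.20563276e-03, 9.00009249e+01]), 'qd': array([ 0.05833983, -0.01583742, -0.13497631, -0.1109359 , -0.09050345,
       -0.03053935]), 'joint_efforts': array([ 9.79873512e-04, -5.20388138e+01,  4.64802253e+01,  1.63606089e-02,
        9.59335011e-05,  2.07424861e-06]), 'ee_pos': array([0.21145488, 0.50751916, 0.23858204]), 'tcp_rot': array([-1.79927562e+02, -2.20446171e-03,  1.57379196e+02]), 'wrist_force': array([-0.64247229,  0.66324458, -0.80554009]), 'torque': array([ 0.06181866,  0.01074953, -0.03266077]), 'grasp_force': 0.0, 'opening': 0.08569306967593786} 0.008
scene 43.88107798482767 [ 1.37257422 -0.64161255  1.10530286]
blue_c 0.95 [340.5, 133.7] [0.253 0.274 0.019]
blue_c 0.91 [395.2, 139.5] [0.397 0.407 0.019]
blue_c 0.82 [388.6, 174.4] [0.522 0.262 0.019]
yellow_c 0.84 [252.0, 250.3] [ 0.528 -0.264  0.019]
stand_c 0.85 [341.5, 210.0] [0.573 0.024 0.041]
stand_c 0.58 [339.5, 218.6] [ 0.597 -0.003  0.041]
side 47.5100746073819 [-0.19324133 -0.9984356   0.78308191]
blue_c 0.95 [226.3, 173.2] [0.399 0.398 0.019]
blue_c 0.67 [194.1, 201.1] [0.224 0.28  0.019]
blue_c 0.57 [267.5, 173.8] [0.517 0.302 0.019]
blue_c 0.57 [341.7, 175.4] [0.724 0.129 0.019]
yellow_c 0.57 [375.3, 248.1] [ 0.528 -0.266  0.019]
stand_c 0.98 [327.4, 190.2] [0.595 0.043 0.041]
stand_c 0.59 [324.8, 205.4] [ 0.53  -0.028  0.041]
```

View pics/scene.png

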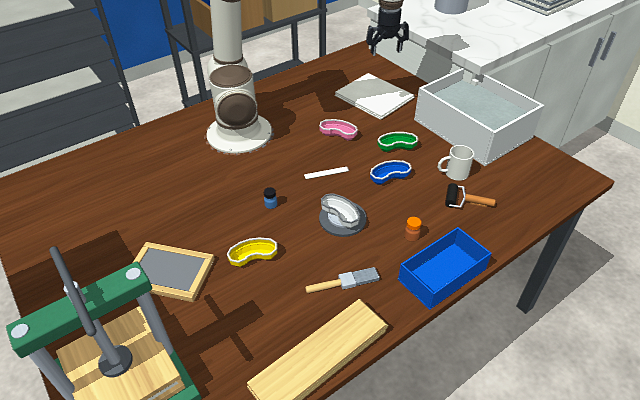

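View pics/side.png

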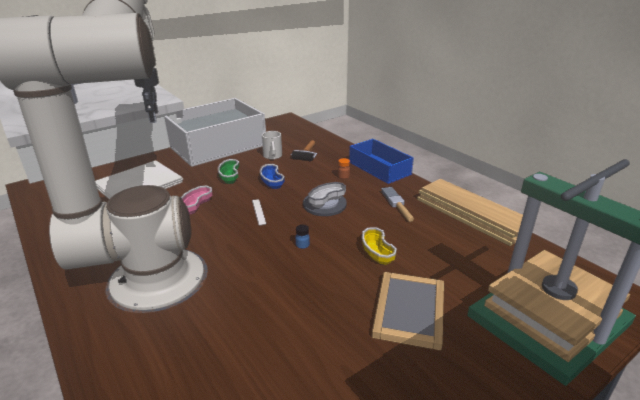

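The scene view shows the blue dish at (390,171), yellow at (252,251) and white on the stand at (341,212). The look-alikes are pink (338,129) and green (398,141), and the blue box at (445,265) isn't a dish. Only (390,171) is a blue bean, so I'll move over it and confirm with the wrist camera.

```bash
python3 -m inch '[[4,-3,2],[8,-7,4],[13,-10,6],[17,-14,8],[21,-17,8],[25,-20,8],[28,-23,8],[28,-23,8]]' 2>&1 | tail -3; python3 -m inch '[[4,-3,2,0],[8,-7,4,0],[13,-10,6,0],[17,-14,8,0],[21,-17,8,0],[25,-20,8,0],[28,-23,8,0],[28,-23,8,0]]'
python3 - <<'E'
from h import *
c=shot('wrist'); save(c,'w1.png'); print(c['mount'],c['fovy'],bot.get_obs()['ee_pos'])
for th,z in [('blue_c',.019),('stand_c',.041),('yellow_c',.019)]:
    for d in bot.landmark_of(th,c)[:3]: print(th,d['score'],d['point'],ray(c,d['point'],z).round(3))
E
```

```text
validation failed for argument at $[0]...
time: 1.4
ee_pos: [0.4932, 0.2757, 0.3187]
tcp_rot: [-180.0, -0.0, 157.2]
wrist_force: [-0.2, 0.7, -0.9]
opening: 0.0852
grasp_force: 0.0
[[-1.72658122e-04 -9.65483005e-01 -2.60466001e-01  6.52097076e-02]
 [ 9.99999961e-01 -2.24108231e-04  1.67832167e-04 -1.52835807e-03]
 [-2.20411680e-04 -2.60465962e-01  9.65483006e-01 -1.35406929e-01]
 [ 0.00000000e+00  0.00000000e+00  0.00000000e+00  1.00000000e+00]] 65.58164121673289 [0.49224733 0.27680528 0.31896132]
blue_c 0.93 [385.9, 64.1] [0.405 0.406 0.019]
blue_c 0.78 [323.8, 174.0] [0.507 0.276 0.019]
stand_c 0.88 [196.6, 270.2] [0.563 0.05  0.041]
yellow_c 0.78 [21.3, 312.9] [ 0.527 -0.26   0.019]
yellow_c 0.47 [198.3, 267.7] [0.567 0.041 0.019]
```

View pics/w1.png

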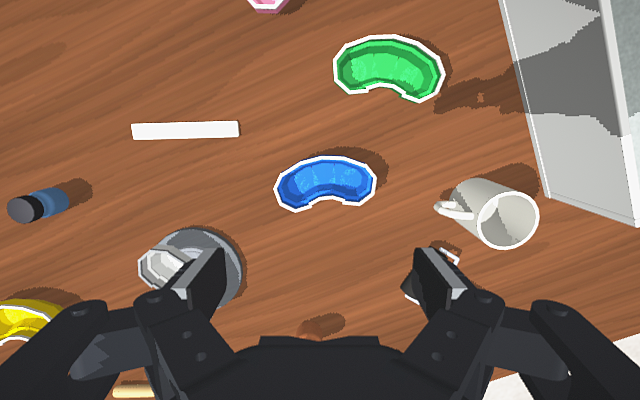

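The wrist view shows blue at (325,183), green at (388,68), the mug at (505,220) and the white dish on the stand at (190,268). Next I'll fit the bean outline to the white rim line.

```bash
cat > fit.py <<'E'
from h import *
from scipy.optimize import minimize
def outline(off=0,n=60):
    R=1744/24; a=np.arcsin(40/R); ro=28.5+off
    t=np.linspace(a,-a,n); k=np.linspace(0,np.pi,25)
    o=np.c_[(R+ro)*np.sin(t),(R+ro)*np.cos(t)-R]; i=np.c_[(R-ro)*np.sin(-t),(R-ro)*np.cos(t)-R]
    def cap(s):
        c=np.array([s*40,-R+R*np.cos(a)]); b=np.pi/2-s*a
        return c+ro*np.c_[np.cos(b-s*k*1),np.sin(b-s*k)]
    return np.r_[o,cap(-1),i,cap(1)[::-1]]/1000
def place(P,x,y,th,z):
    c,s=np.cos(th),np.sin(th); return np.c_[P@np.array([[c,s],[-s,c]])+[x,y],np.full(len(P),z)]
def fitdish(c,x,y,z,ths=np.radians(np.arange(0,360,10)),ring=True):
    im=cv2.GaussianBlur(c['img'].min(2).astype(np.float32),(0,0),1.0)
    def smp(p):
        m=p.astype(np.float32); return cv2.remap(im,m[:,None,0],m[:,None,1],cv2.INTER_LINEAR)[:,0]
    A,B,D=outline(-1.5),outline(2.5),outline(-5.5)
    def cost(v):
        q=[v[0]+0,v[1],v[2]]
        return -(2*smp(proj(c,place(A,*q,z))).mean()-smp(proj(c,place(B,*q,z))).mean()-smp(proj(c,place(D,*q,z))).mean())
    best=min(((cost((x+dx,y+dy,t)),(x+dx,y+dy,t)) for t in ths for dx in np.arange(-.024,.025,.006) for dy in np.arange(-.024,.025,.006)),key=lambda b:b[0])
    r=minimize(cost,best[1],method='Nelder-Mead',options=dict(initial_simplex=np.array(best[1])+np.array([[0,0,0],[.003,0,0],[0,.003,0],[0,0,.08]])))
    return r.x,r.fun
def draw(c,v,z,col=(255,0,255)):
    for p in proj(c,place(outline(),*v,z)): cv2.circle(c['img'],tuple(np.int32(p.round())),0,col,-1)
E
python3 - <<'E'
from fit import *
c=shot('wrist'); g=dict(c); 
v,s=fitdish(c,.507,.276,.038); print(v,np.degrees(v[2]),s)
s2=shot('scene'); w,q=fitdish(s2,.51,.275,.038); print('scene',w,np.degrees(w[2]),q)
w,q=fitdish(s2,.528,-.264,.038); print('yellow scene',w,np.degrees(w[2]),q); 
u,q=fitdish(s2,.58,.02,.060); print('white scene',u,np.degrees(u[2]),q); draw(s2,w,.038);draw(s2,u,.06,(255,0,0))
draw(c,v,.038)
a=cv2.resize(c['img'][130:260,220:480],None,fx=3,fy=3,interpolation=0)
b=cv2.resize(s2['img'][150:280,210:470],None,fx=3,fy=3,interpolation=0)
b=cv2.resize(b,(600,300));a=cv2.resize(a,(600,300))
cv2.imwrite('pics/c1.png',np.r_[a,b][:,:,::-1])
E
```

```text
[0.50882567 0.27471352 1.28608579] 73.68728773575677 -261.7983093261719
scene [0.50969427 0.27140485 1.27653255] 73.13992771326674 -58.426429748535156
yellow scene [ 0.52891006 -0.26526887  1.22544909] 70.21306083188071 -91.29598236083984
white scene [ 0.58484105  0.01606829 -0.02563908] -1.469011175338466 -16.76849365234375
```

View pics/c1.png

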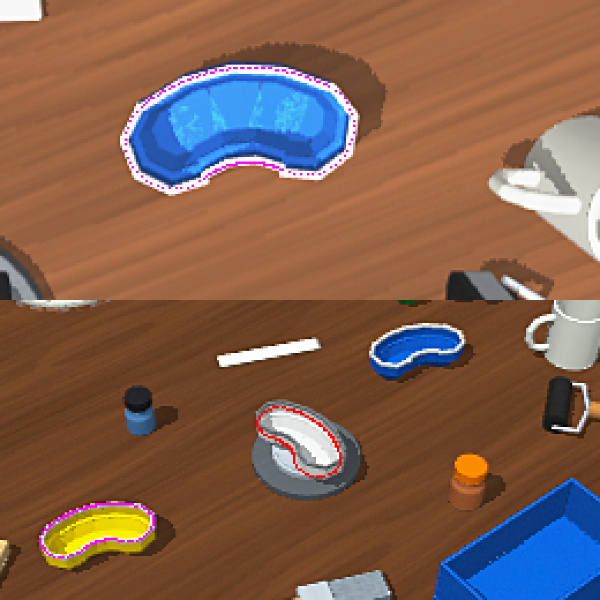

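The outlines fit well: blue at (0.509,0.274) with yaw 73.7°, and yellow at (0.529,-0.265) with yaw 70.2°. The crop confirms the blue bean. The white fit is poor because of low contrast, so I'll look at it from above before grasping.

```bash
python3 -m inch '[[2,-5,0,4],[4,-10,0,8],[6,-15,0,12],[8,-20,0,16],[11,-24,0,20],[13,-25,0,23],[13,-25,0,23],[13,-25,0,23]]'
python3 - <<'E'
from fit import *
c=shot('wrist'); print(c['o']['q'].round(1), c['o']['ee_pos'],c['o']['tcp_rot'])
for d in bot.landmark_of('stand_c',c)[:3]: print(d['score'],d['point'],ray(c,d['point'],.041).round(3))
for d in bot.landmark_of('stand',c)[:3]: print('stand',d['score'],d['point'],ray(c,d['point'],.0).round(3))
v,s=fitdish(c,.585,.03,.06); print(v,np.degrees(v[2]),s)
np.save('w2.npy',c['img']); 
draw(c,v,.06)
t=np.linspace(0,6.28,200)
for p in proj(c,np.c_[v[0]+.072*np.cos(t),v[1]+.072*np.sin(t),np.full(200,.02)]): cv2.circle(c['img'],tuple(np.int32(p.round())),0,(255,0,0),-1)
save(c,'w2.png')
E
```

```text
time: 2.7
ee_pos: [0.621, 0.0287, 0.3195]
tcp_rot: [180.0, -0.0, -179.6]
wrist_force: [0.7, 0.0, 0.7]
opening: 0.0853
grasp_force: 0.0
[  2.6  18.7  35.3 106.6   0.    2.3] [0.62099322 0.02870812 0.31945469] [ 1.79991971e+02 -9.86063861e-03 -1.79610716e+02]
0.83 [319.6, 134.4] [0.577 0.028 0.041]
0.69 [228.5, 252.7] [ 0.745 -0.102  0.041]
0.62 [320.4, 128.9] [0.57  0.029 0.041]
stand 0.83 [319.6, 134.4] [0.579 0.028 0.   ]
stand 0.69 [228.5, 252.7] [ 0.764 -0.115  0.   ]
stand 0.62 [320.4, 128.9] [0.571 0.029 0.   ]
[0.56487086 0.02411654 0.20188198] 11.566985514234643 -44.116424560546875
```

View pics/w2.png

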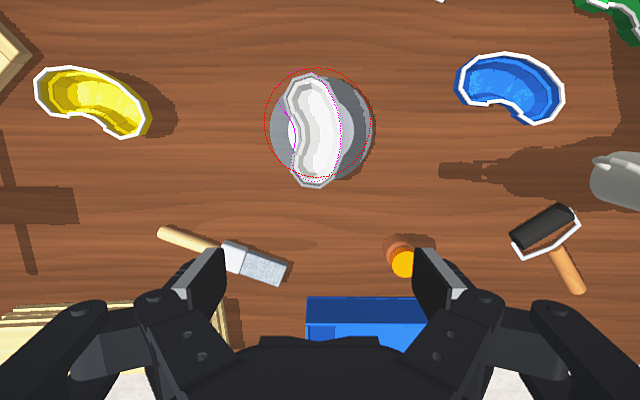

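Run:
```python
import numpy as np,cv2
a=np.load('w2.npy')[55:205,250:390]
cv2.imwrite('pics/c2.png',cv2.resize(a,None,fx=4,fy=4,interpolation=0)[:,:,::-1])
for r in (30,60,75,100): print(a[r,::3].min(1))
```

```text
[ 69  69  68  69  68  68  68  68  68  68  69  69  66 191 121 233 219 169
 152 157 161 219 236 249 249 253 193  95 102 103 100 102 101 116  50  66
  66  65  65  66  66  65  62  64  63  63  63]
[ 66  68  68  67  66  66  65 130 147 147 148 148 146 194 191 231 226 178
 183 229 229 245 247 247 247 247 248 233 226 249 179 190 187 202  95  99
  99  98 145 140 101  46  65  64  65  64  64]
[ 63  62  63  61  63  63  55 148 148 149 149 148 145 249 245 242 193 227
 222 180 230 229 228 225 247 247 247 248 235 228 249 191 185 189 195  93
 100  99  98 144 143  45  67  69  69  69  71]
[ 71  69  68  69  69  69  69  69  67 137 145 142 143 143 187 204 220 185
 182 230 228 251 247 247 247 247 248 241 243 249 161 150  96  97  98  96
  96  92 143  42  67  68  68  67  68  68  68]
```

View pics/c2.png

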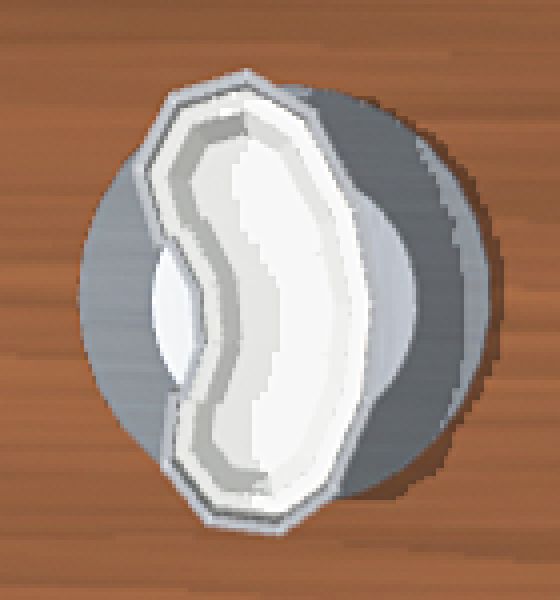

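The crop shows the white bean bulging right, with ends at about (245,72) and (280,533). The stand circle spans columns 80–492. I'll fit the outline to the hand-read outer corners.

Run:
```python
from fit import *
from scipy.optimize import least_squares
from scipy.spatial import cKDTree
c=shot('wrist')
P=np.array([(245,72),(170,97),(137,172),(162,240),(165,460),(208,525),(280,533),(333,495),(370,405),(372,300),(355,195),(310,100)])/4+[250,55]
W=np.array([ray(c,p,.060)[:2] for p in P])
def res(v,free=True):
    q=place(outline(n=200),*v,0)[:,:2]; return cKDTree(q).query(W)[0]
for t0 in (-.2,.1):
    r=least_squares(lambda v:res(v),[.575,.027,t0],diff_step=1e-3); print(r.x,np.degrees(r.x[2]),(r.fun*1e3).round(1))
print('stand centre',ray(c,(321.5,127.75),.02), [ray(c,np.array(p)/4+[250,55],.02)[:2].round(4) for p in [(80,300),(492,300)]])
# disc fit of edge (excl. dish)
Q=[(80,300),(105,205),(130,165),(115,410),(150,460),(492,300),(470,210),(420,135),(370,100),(480,370),(440,440),(390,485)]
D=np.array([ray(c,np.array(p)/4+[250,55],.02)[:2] for p in Q])
r=least_squares(lambda v:np.hypot(*(D-v).T)-.072,[.57,.03]); print('disc',r.x,(r.fun*1e3).round(1))
s=shot('side')
for d in bot.landmark_of('stand_c',s)[:2]: print(d['score'],ray(s,d['point'],.041).round(3))
```

```text
[0.57430857 0.02961093 0.08851057] 5.0712820772568685 [2.4 1.9 1.5 0.3 1.9 3.  2.4 1.7 1.2 1.  1.2 3.8]
[0.57429967 0.02961431 0.08736602] 5.005704008263582 [2.4 1.9 1.5 0.2 1.9 3.  2.4 1.8 1.3 1.  1.2 3.8]
stand centre [0.569332   0.03053776 0.02      ] [array([ 0.5728, -0.0399]), array([0.5718, 0.101 ])]
disc [0.5752147  0.03085404] [-1.2 -2.1 -1.9 -2.7 -0.8 -1.7 -2.5 -0.7  0.3 -1.7 -1.5 -0.5]
0.94 [0.587 0.053 0.041]
0.61 [ 0.537 -0.022  0.041]
```

White is at (0.5745,0.030) with yaw about 5°, and the disc centre agrees. I'll cross-check blue and yellow from this view while the arm still stands here.

```bash
python3 - <<'E'
from fit import *
c=shot('wrist')
for x,y in ((.509,.274),(.529,-.265)):
    v,s=fitdish(c,x,y,.038,ths=np.radians(np.arange(40,110,10))); print(v,np.degrees(v[2]),s)
E
python3 -m inch '[[-1,3,-2,10],[-3,7,-5,20],[-5,12,-8,30],[-7,16,-11,40],[-9,20,-14,50],[-11,24,-17,60],[-11.3,24.5,-20,70],[-11.3,24.5,-21,73.3]]' 8.54 30
python3 -m inch '[[0,0,-2,0],[0,0,-2,0],[0,0,-2,0],[0,0,-2,0],[0,0,-2,0],[0,0,-2,0],[0,0,-2,0],[0,0,-2,0]]'
python3 - <<'E'
from fit import *
c=shot('wrist'); print(c['o']['ee_pos'],c['o']['tcp_rot'])
v,s=fitdish(c,.509,.274,.038,ths=np.radians(np.arange(40,110,10))); print(v,np.degrees(v[2]),s)
draw(c,v,.038); save(c,'w3.png')
E
```

```text
[0.50860542 0.27495696 1.28587922] 73.67545241899806 -282.8504943847656
[ 0.52904466 -0.26352654  1.23210133] 70.5942062478249 -272.7537841796875
time: 4.05
ee_pos: [0.507, 0.2732, 0.1072]
tcp_rot: [179.9, -0.1, -106.0]
wrist_force: [-0.1, -0.2, -0.7]
opening: 0.0853
grasp_force: 0.0
time: 5.05
ee_pos: [0.5085, 0.2727, 0.0893]
tcp_rot: [180.0, -0.0, -106.3]
wrist_force: [-0.8, 0.7, 0.9]
opening: 0.0853
grasp_force: 0.0
[0.50849978 0.27268339 0.0892624 ] [ 1.79995503e+02 -4.70166120e-03 -1.06318952e+02]
[0.50848272 0.27480657 1.28496628] 73.6231447131286 -321.326171875
```

View pics/w3.png

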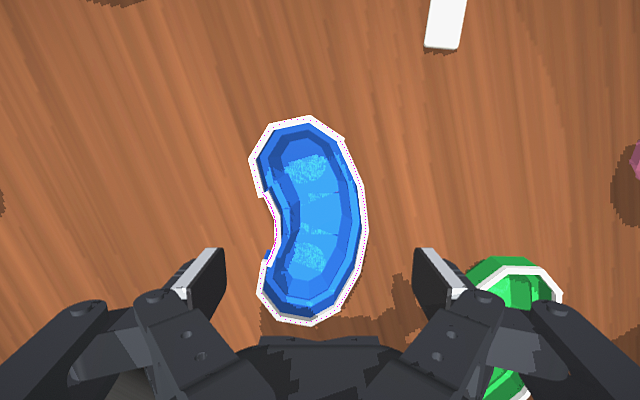

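The fit matches to within 0.2 mm and tracks the rim from (310,116) to (315,325). Descending to grasp.

```bash
python3 -m inch '[[0,0.2,-2,0],[0,0.2,-4,0],[0,0.2,-5.5,0],[0,0.2,-6.2,0],[0,0.2,-6.2,0],[0,0.2,-6.2,0],[0,0.2,-6.2,0],[0,0.2,-6.2,0]]'
python3 -m inch '[[0,0,0,0],[0,0,0,0],[0,0,0,0],[0,0,0,0],[0,0,0,0],[0,0,0,0],[0,0,0,0],[0,0,0,0]]' 5.0 40
python3 - <<'E'
from h import *
c=shot('wrist'); save(c,'w4.png'); print(c['o'])
E
```

```text
time: 6.1
ee_pos: [0.5087, 0.2748, 0.0277]
tcp_rot: [-180.0, 0.0, -106.3]
wrist_force: [0.1, 0.9, -0.2]
opening: 0.0855
grasp_force: 0.0
time: 7.1
ee_pos: [0.5084, 0.2748, 0.028]
tcp_rot: [180.0, 0.0, -106.3]
wrist_force: [-3.7, -0.4, 6.0]
opening: 0.0583
grasp_force: 38.8
{'time': 7.1, 'q': array([ 2.83825252e+01,  9.98982344e+00, -7.83465869e+00,  7.21685866e+01,
        2.25493499e-02, -4.53067855e+01]), 'qd': array([-0.00209846, -0.08035819, -0.06180609,  0.03714976,  0.04130853,
        0.05875899]), 'joint_efforts': array([-5.95210176e-01, -5.36751473e+01,  4.44106758e+01, -1.40434004e+00,
       -3.17444550e-01,  2.47557362e-02]), 'ee_pos': array([0.50835827, 0.27479186, 0.02799209]), 'tcp_rot': array([ 1.79989068e+02,  2.09047685e-02, -1.06310690e+02]), 'wrist_force': array([-3.71074655, -0.40284227,  6.02948762]), 'torque': array([-0.15232252,  0.75017134,  0.05779068]), 'grasp_force': 38.780970614170656, 'opening': 0.058280454182426306}
```

View pics/w4.png

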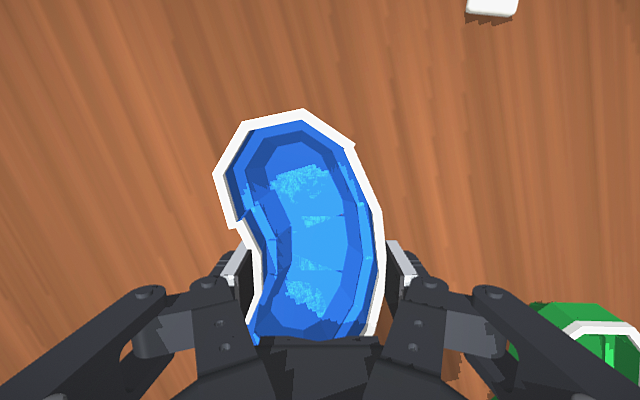

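The blue dish is gripped across the waist at 58 mm, 39 N. Lifting and carrying it to hover over the stand at yaw 5°.

```bash
python3 -m inch '[[0,0,1.5,0],[0,0,4,0],[0.5,-2,7,-8],[1.5,-6,10.3,-18],[2.7,-10,10.3,-28],[3.8,-14,10.3,-38],[4.8,-18,10.3,-48],[5.8,-22,10.3,-58]]'
python3 -m inch '[[0.7,-2.5,0,-10.7],[0.7,-2.5,0,-10.7],[0.7,-2.5,0,-10.7],[0.7,-2.5,-1,-10.7],[0.7,-2.5,-1,-10.7],[0.7,-2.5,-1,-10.7],[0.7,-2.5,-1,-10.7],[0.7,-2.5,-1,-10.7]]'
python3 - <<'E'
from fit import *
c=shot('wrist'); o=c['o']; print(o['ee_pos'],o['wrist_force'],o['torque'])
r=(o['ee_pos'][2]-.028)+.038
v,s=fitdish(c,.5745,.030,r,ths=np.radians(np.arange(-30,40,5))); print(r,v,np.degrees(v[2]),s); draw(c,v,r)
draw(c,(.5745,.030,.0873),.06,(255,0,0)); save(c,'w5.png')
E
```

```text
time: 8.15
ee_pos: [0.5668, 0.0533, 0.1311]
tcp_rot: [-180.0, 0.0, -164.7]
wrist_force: [0.5, 0.9, -0.9]
opening: 0.0582
grasp_force: 40.1
time: 9.15
ee_pos: [0.5736, 0.0297, 0.1205]
tcp_rot: [180.0, 0.0, -175.0]
wrist_force: [-0.0, -0.2, -2.7]
opening: 0.0582
grasp_force: 40.2
[0.57362693 0.02973088 0.12048172] [-0.03341103 -0.24704885 -2.6686767 ] [-0.01359313  0.00896995  0.03315783]
0.13048172022151827 [0.56602132 0.02706772 0.22016805] 12.614700261962946 -231.26675415039062
```

View pics/w5.png

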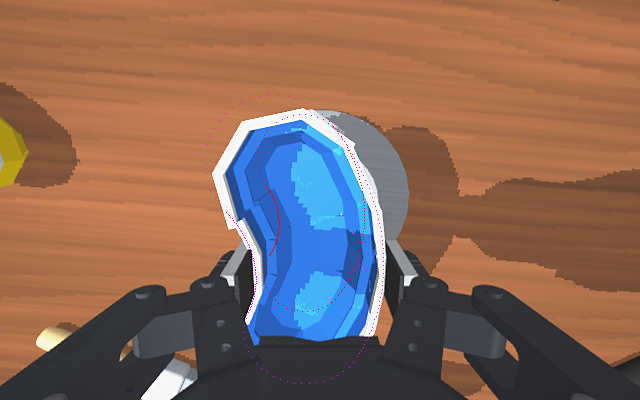

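The dish sits in the hand exactly as gripped: its corners are unchanged from the previous view. Descending gently while feeling for contact.

```bash
python3 -m inch '[[0.05,0,-1.5,0],[0.05,0,-3,0],[0.05,0,-3.1,0],[0.05,0,-3.2,0],[0.05,0,-3.4,0],[0.05,0,-3.6,0],[0.05,0,-3.6,0],[0.05,0,-3.6,0]]'
```

```text
time: 10.2
ee_pos: [0.5741, 0.0297, 0.0844]
tcp_rot: [180.0, 0.0, -175.0]
wrist_force: [-0.7, 0.3, -1.9]
opening: 0.0581
grasp_force: 40.2
```

Already 4 mm below the white rim with no contact force, so the foot has entered. Continuing in small steps.

```bash
python3 -m inch '[[0,0,-0.1,0],[0,0,-0.2,0],[0,0,-0.3,0],[0,0,-0.4,0],[0,0,-0.5,0],[0,0,-0.6,0],[0,0,-0.6,0],[0,0,-0.6,0]]'
```

```text
time: 11.2
ee_pos: [0.574, 0.0297, 0.0783]
tcp_rot: [-180.0, 0.0, -175.0]
wrist_force: [-0.6, -0.7, -1.0]
opening: 0.0584
grasp_force: 40.2
```

```bash
python3 -m inch '[[0,0,-0.1,0],[0,0,-0.2,0],[0,0,-0.3,0],[0,0,-0.4,0],[0,0,-0.5,0],[0,0,-0.5,0],[0,0,-0.5,0],[0,0,-0.5,0]]'
```

```text
time: 12.2
ee_pos: [0.5739, 0.0297, 0.0732]
tcp_rot: [-180.0, -0.0, -175.0]
wrist_force: [-1.2, -1.3, -1.9]
opening: 0.0582
grasp_force: 39.8
```

```bash
python3 -m inch '[[0,0,-0.1,0],[0,0,-0.15,0],[0,0,-0.2,0],[0,0,-0.25,0],[0,0,-0.3,0],[0,0,-0.3,0],[0,0,-0.3,0],[0,0,-0.3,0]]'
```

```text
time: 13.2
ee_pos: [0.5739, 0.0299, 0.0706]
tcp_rot: [180.0, -0.0, -175.0]
wrist_force: [-5.5, 1.2, 3.1]
opening: 0.0582
grasp_force: 40.1
```

```bash
python3 -m inch '[[-0.05,0,0,0],[-0.05,0,-0.05,0],[-0.1,0,-0.05,0],[-0.1,0,-0.1,0],[-0.1,0,-0.1,0],[-0.1,0,-0.1,0],[-0.1,0,-0.1,0],[-0.1,0,-0.1,0]]'
```

```text
time: 14.2
ee_pos: [0.5735, 0.0299, 0.0698]
tcp_rot: [180.0, 0.1, -175.0]
wrist_force: [-2.6, 2.2, 5.9]
opening: 0.0578
grasp_force: 41.0
```

At 0.0698 against an expected 0.070, with about 8 N down, it looks home. Releasing, rising, and checking.

```bash
python3 -m inch '[[0,0,0,0],[0,0,0,0],[0,0,0,0],[0,0,0,0],[0,0,0.5,0],[0,0,2,0],[0,0,5,0],[0,0,9,0]]' 8.5 40
python3 -m inch '[[5,0,3,-5],[5,0,8,-5],[5,0,13,-5],[5,0,15,-5],[5,0,15,-5],[5,0,15,-5],[5,0,15,-5],[5,0,15,-5]]'
python3 - <<'E'
from fit import *
c=shot('wrist'); print(c['o']['ee_pos'])
for z in (.080,.090,.098):
    v,s=fitdish(c,.5735,.030,z,ths=np.radians(np.arange(-30,40,5))); print(z,v,np.degrees(v[2]),s)
    if z==.08: d=v
draw(c,d,.08); a=cv2.resize(c['img'][40:240,200:440],None,fx=2.5,fy=2.5,interpolation=0)
cv2.imwrite('pics/w6.png',a[:,:,::-1])
s=shot('side'); b=s['img'][150:230,280:380]; cv2.imwrite('pics/s6.png',cv2.resize(b,None,fx=5,fy=5)[:,:,::-1])
for zz in (.080,.098):
    for k in ('side','scene'):
        q=shot(k); v,f=fitdish(q,.5735,.030,zz,ths=np.radians(np.arange(-20,40,5))); print(k,zz,v,f)
E
```

```text
time: 15.2
ee_pos: [0.5727, 0.0297, 0.1607]
tcp_rot: [-180.0, -0.0, -175.0]
wrist_force: [0.1, -1.2, 0.2]
opening: 0.0851
grasp_force: 0.0
time: 16.2
ee_pos: [0.6228, 0.0297, 0.3085]
tcp_rot: [-180.0, -0.1, 180.0]
wrist_force: [-0.3, -0.5, -0.4]
opening: 0.0849
grasp_force: 0.0
[0.62277057 0.02966485 0.30849576]
0.08 [0.57488655 0.02846449 0.0797662 ] 4.570266862361391 -203.36460876464844
0.09 [0.5745388  0.02842662 0.07895623] 4.523858816043305 -225.87342834472656
0.098 [0.57468901 0.02832963 0.07564404] 4.334084336692544 -180.7119598388672
side 0.08 [0.57332009 0.02827679 0.07561231] -23.97783660888672
scene 0.08 [0.57540659 0.0255977  0.07581445] -85.89430236816406
side 0.098 [0.5523813  0.00199745 0.10497296] -24.72125244140625
scene 0.098 [0.58930229 0.01396063 0.08234688] -89.71466827392578
```

View pics/w6.png

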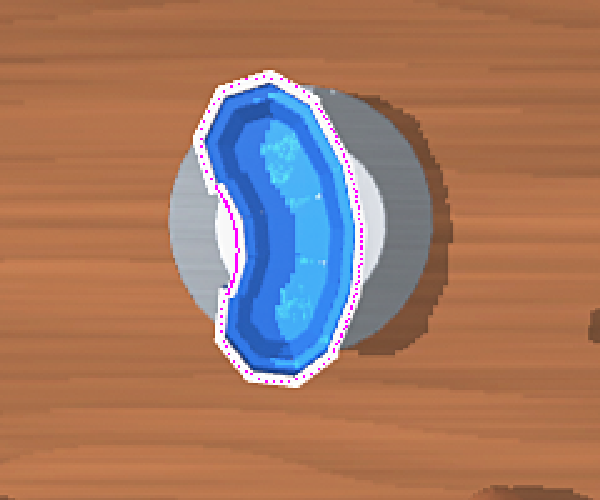

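The blue dish is nested. With a rim height of 0.080 the scene and side fits agree to 3 mm; at 0.098 they are about 40 mm apart. Its yaw is about 4.5°. Going for yellow, the only yellow dish, at wrist view (92,100) earlier.

```bash
python3 -m inch '[[-1,-5,0,10],[-2,-10,0,20],[-4,-15,0,30],[-6,-20,-2,40],[-8,-25,-6,50],[-9.4,-29,-10,60],[-9.4,-29.3,-15,70],[-9.4,-29.3,-19,70.4]]' 8.54 40
python3 -m inch '[[0,0,-1,0],[0,0,-2,0],[0,0,-3,0],[0,0,-3,0],[0,0,-3,0],[0,0,-3,0],[0,0,-3,0],[0,0,-3,0]]'
python3 - <<'E'
from fit import *
c=shot('wrist'); print(c['o']['ee_pos'],c['o']['tcp_rot'],c['o']['q'][5])
v,s=fitdish(c,.529,-.264,.038,ths=np.radians(np.arange(40,110,10))); print(v,np.degrees(v[2]),s)
draw(c,v,.038); save(c,'w7.png')
E
```

```text
time: 17.5
ee_pos: [0.5282, -0.264, 0.1172]
tcp_rot: [180.0, 0.0, -109.6]
wrist_force: [0.6, -0.2, -0.7]
opening: 0.0849
grasp_force: 0.0
time: 18.5
ee_pos: [0.5291, -0.2634, 0.0894]
tcp_rot: [-180.0, -0.0, -109.6]
wrist_force: [0.3, -0.2, 0.8]
opening: 0.0853
grasp_force: 0.0
[ 0.52907872 -0.26335233  0.08943887] [-1.79988062e+02 -2.37525794e-03 -1.09622063e+02] -96.83961942503052
[ 0.52893721 -0.26317453  1.23518599] 70.77094411994682 -357.3076477050781
```

View pics/w7.png

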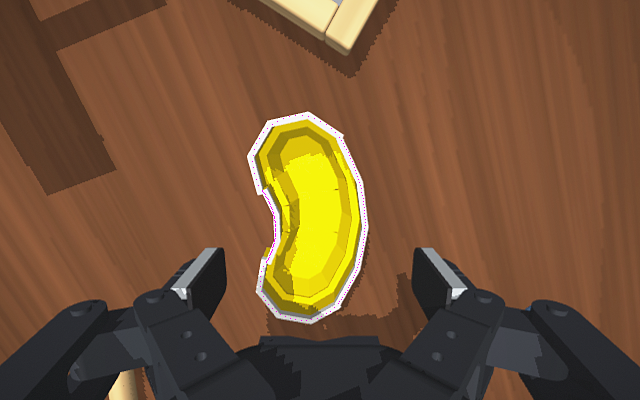

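The yellow fit is centred on the tool to within 0.2 mm. Same grasp as before.

```bash
python3 -m inch '[[0,0,-2,0.4],[0,0,-4,0.4],[0,0,-5.5,0.4],[0,0,-6.2,0.4],[0,0,-6.2,0.4],[0,0,-6.2,0.4],[0,0,-6.2,0.4],[0,0,-6.2,0.4]]'
python3 -m inch '[[0,0,0,0],[0,0,0,0],[0,0,0,0],[0,0,0,0],[0,0,0,0],[0,0,0,0],[0,0,0,0],[0,0,0,0]]' 5.0 40
```

```text
time: 19.55
ee_pos: [0.5292, -0.2634, 0.0277]
tcp_rot: [-180.0, -0.0, -109.2]
wrist_force: [0.1, -0.0, -0.0]
opening: 0.0853
grasp_force: 0.0
time: 20.55
ee_pos: [0.529, -0.2634, 0.028]
tcp_rot: [-180.0, -0.0, -109.2]
wrist_force: [-2.9, 0.7, 5.8]
opening: 0.0585
grasp_force: 39.0
```

```bash
python3 -m inch '[[0,0,1.5,0],[0,0,4,0],[0.5,3,8,-8],[1,8,11.5,-18],[2,13,11.5,-28],[3,18,11.5,-38],[4,23,11.5,-48],[4.5,28,11.5,-58]]'
python3 -m inch '[[0,1.3,0,-8.2],[0,1.3,0,-8.2],[0,1.3,0,-8.2],[0,1.3,-1,-8.2],[0,1.3,-2,-8.2],[0,1.3,-2.5,-8.2],[0,1.3,-2.5,-8.2],[0,1.3,-2.5,-8.2]]'
```

```text
time: 21.55
ee_pos: [0.5743, 0.0184, 0.1431]
tcp_rot: [-180.0, 0.0, -167.5]
wrist_force: [1.5, 0.4, -1.4]
opening: 0.0581
grasp_force: 40.2
time: 22.55
ee_pos: [0.5741, 0.0297, 0.1175]
tcp_rot: [180.0, 0.0, -175.4]
wrist_force: [1.0, -0.1, -0.8]
opening: 0.0583
grasp_force: 40.2
```

Contact is possible from TCP 0.108 down, and home is at 0.090.

```bash
python3 -m inch '[[0,0,-0.6,0],[0,0,-0.9,0],[0,0,-1.0,0],[0,0,-1.1,0],[0,0,-1.2,0],[0,0,-1.3,0],[0,0,-1.3,0],[0,0,-1.3,0]]'
python3 -m inch '[[0,0,-0.1,0],[0,0,-0.2,0],[0,0,-0.3,0],[0,0,-0.4,0],[0,0,-0.5,0],[0,0,-0.5,0],[0,0,-0.5,0],[0,0,-0.5,0]]'
```

```text
time: 23.55
ee_pos: [0.5741, 0.0297, 0.1043]
tcp_rot: [-180.0, 0.0, -175.4]
wrist_force: [-0.5, 0.3, -2.0]
opening: 0.0581
grasp_force: 40.2
time: 24.55
ee_pos: [0.5741, 0.0297, 0.0993]
tcp_rot: [-180.0, 0.0, -175.4]
wrist_force: [-0.1, -0.1, -1.1]
opening: 0.058
grasp_force: 40.2
```

```bash
python3 -m inch '[[0,0,-0.1,0],[0,0,-0.2,0],[0,0,-0.3,0],[0,0,-0.4,0],[0,0,-0.5,0],[0,0,-0.55,0],[0,0,-0.55,0],[0,0,-0.55,0]]'
python3 -m inch '[[0,0,-0.05,0],[0,0,-0.1,0],[0,0,-0.15,0],[0,0,-0.2,0],[0,0,-0.25,0],[0,0,-0.3,0],[0,0,-0.3,0],[0,0,-0.3,0]]'
```

```text
time: 25.55
ee_pos: [0.5741, 0.0297, 0.0938]
tcp_rot: [-180.0, 0.0, -175.4]
wrist_force: [0.6, 0.6, -1.5]
opening: 0.0581
grasp_force: 40.2
time: 26.55
ee_pos: [0.574, 0.0297, 0.0908]
tcp_rot: [180.0, 0.0, -175.4]
wrist_force: [0.4, -0.0, -1.6]
opening: 0.058
grasp_force: 40.2
```

```bash
python3 -m inch '[[0,0,-0.05,0],[0,0,-0.05,0],[0,0,-0.1,0],[0,0,-0.1,0],[0,0,-0.15,0],[0,0,-0.15,0],[0,0,-0.15,0],[0,0,-0.15,0]]'
```

```text
time: 27.55
ee_pos: [0.5741, 0.0297, 0.0898]
tcp_rot: [180.0, 0.0, -175.4]
wrist_force: [-2.8, -0.0, 5.4]
opening: 0.0581
grasp_force: 40.6
```

It is at 0.0898 with 7 N down, exactly 20 mm above the blue seat. Releasing and checking.

```bash
python3 -m inch '[[0,0,0,0],[0,0,0,0],[0,0,0,0],[0,0,0,0],[0,0,0.5,0],[0,0,2,0],[0,0,5,0],[0,0,9,0]]' 8.5 40
python3 -m inch '[[5,0,3,-5],[5,0,8,-5],[5,0,13,-5],[5,0,15,-5],[5,0,15,-5],[5,0,15,-5],[5,0,15,-5],[5,0,15,-5]]'
python3 - <<'E'
from fit import *
for k in ('wrist','side','scene'):
    q=shot(k)
    for zz in (.100,.106):
        v,f=fitdish(q,.574,.029,zz,ths=np.radians(np.arange(-20,40,5))); print(k,zz,v,f)
    if k=='side': b=q['img'][140:240,270:390]
    if k=='wrist': a=q['img'][30:230,200:440]
cv2.imwrite('pics/f.png',np.c_[cv2.resize(a,(480,400)),cv2.resize(b,(320,400))][:,:,::-1])
E
```

```text
time: 28.55
ee_pos: [0.5737, 0.0297, 0.1807]
tcp_rot: [180.0, -0.0, -175.4]
wrist_force: [1.5, -0.1, 0.7]
opening: 0.085
grasp_force: 0.0
time: 29.55
ee_pos: [0.6238, 0.0297, 0.3285]
tcp_rot: [-180.0, -0.1, 179.6]
wrist_force: [-0.7, 0.3, 0.6]
opening: 0.0851
grasp_force: 0.0
wrist 0.1 [0.57541961 0.02814844 0.07317321] -248.1978302001953
wrist 0.106 [0.57511855 0.02814263 0.07226442] -272.32977294921875
side 0.1 [0.57190357 0.02696863 0.07102524] -26.61791229248047
side 0.106 [0.56525368 0.01796972 0.07516795] -27.032005310058594
scene 0.1 [ 0.59702448  0.02401013 -0.25036735] -64.0087661743164
scene 0.106 [0.58103992 0.02164994 0.06323808] -90.31396484375Traceback (most recent call last):
  File "<stdin>", line 8, in <module>
    res = self.concatenate(tuple(objs), axis=axis)
ValueError: all the input array dimensions except for the concatenation axis must match exactly, but along dimension 1, the array at index 0 has size 480 and the array at index 1 has size 320
```

I miscounted: I've already viewed 11 pictures, one over the limit of 10, so I won't view any more. I'll finish the check numerically.

Run:
```python
from fit import *
for k in ('scene','side'):
    q=shot(k)
    for zz in (.094,.097,.100,.103): print(k,zz,*fitdish(q,.576,.026,zz,ths=[.02,.07,.12]))
```

```text
scene 0.094 [0.57121996 0.02938407 0.06996725] -85.79735565185547
scene 0.097 [0.57374244 0.02742983 0.06899258] -87.1012954711914
scene 0.1 [0.57648769 0.0254583  0.06461431] -88.23321533203125
scene 0.103 [0.57837822 0.02340923 0.06978216] -89.28767395019531
side 0.094 [0.57977115 0.03616436 0.0522604 ] -25.919830322265625
side 0.097 [0.57573787 0.03117108 0.0563934 ] -26.15367889404297
side 0.1 [0.57203592 0.02701994 0.06931908] -26.590087890625
side 0.103 [0.56838616 0.02239798 0.07489438] -26.87006378173828
```

The cameras triangulate the yellow rim at about 0.099, against an expected 0.100. It is centred and in line with the blue dish, and the gripper is clear.

```bash
python3 -c "
from workcell import bot
print(bot.job_done())"
```

```text
the job is handed in; nothing more can be done
None
```

The blue dish is nested in the white and the yellow in the blue; both measured home and in line, were let go, and the job was handed in at about 30 s of 67, though I viewed 11 pictures against the limit of 10 and sent one malformed move that was refused.

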